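Counter-hold the bolt behind the bracket

ROBOT

A 6-joint arm with a two-finger parallel gripper is mounted at the origin on a cart in front of the work surface, level with it; the furniture and walls round the work are solid. World frame = base frame: x ahead of the robot, y to its left, z up, the work surface at z = 0. Lengths are in mm, angles in rad, forces in N, time in s.
With the tool pointing down it reaches from about 275 to 875 mm from the base axis. Payload 12.5 kg.
Tool frame: the origin (TCP) lies between the finger pads; the fingertips stand 11 mm ahead of it and the grasp point (between the pads) lies 8 mm behind it (tip_extent is the distance from the TCP to the fingertips, in mm); z points along the fingers, y is the line along which they close (so a half turn about z gives the same grasp; the last joint's range is limited). The gripper opens to 85 mm and grips with 20 to 120 N. Pads are 22 mm wide; open, the fingers measure 114 mm over their backs; the gripper's body (76 mm by 85 mm) begins 54 mm behind the grasp point. The pads swing forward as they close: fully open they stand 13 mm farther back than shut.
Start: joints at [-1.208, 0.351, 1.652, -0, 1.139, -0.085], TCP at [238.157, -495.748, 242.29] pointing down, gripper open.
Joint ranges: [-2.75, 2.75], [-0.79, 2.1], [0.01, 2.65], [-1.57, 4.71], [0.07, 3.14], [-2.87, 2.87]. Speed limits (rad/s): [2.22, 2.22, 2.79, 3.14, 3.14, 3.14].

INTERFACE

Orientations are given as a unit quaternion [w, x, y, z].
In Python, from plant import * gives the robot as it stands. Calls block until the motion is done:
- move_to(position, orientation): joint-space move of the TCP to a pose.
- move_straight(position, max_speed=150, rot=None): straight line of the TCP; rot=None keeps the orientation; max_speed is the mean speed in mm/s.
- set_joints(angles): joint-space move.
- command_gripper(opening): finger opening in mm; the grip force is fixed at half the most; returns when the fingers have stopped.
- sleep(seconds).
- solve_ik(position, orientation): joint angles nearest the present ones, or None.
- get_state(): the state.
- camera(name): name is "scene" or "side" or "wrist"; returns a dict with "pixels" (384x512x3 uint8, red, green, blue), "fov_y" (degrees; the focal length in pixels is half the picture's height over the tangent of half this angle, whatever the lens; pixels are square), "cx", "cy" (the principal point, pixels), "distortion" ([k1, k2, p1, p2, k3] as OpenCV has them; the pictures are not rectified), "position" and "attitude" of the camera in the world; the wrist camera has in their place "mount" (4x4, takes a point from camera to tool coordinates, whose origin is the TCP and whose axes are the flange's). Camera axes: x right, y down, z forward; pixel columns grow to the right and rows downward; lengths in mm; the calibration is good to about 2 mm. A picture is of the moment at which its call begins: read the wrist's pose just before it. There is no depth.
A pose or a line that the arm cannot do raises PlanningError and nothing moves.
- hand_in(): hands the job in; it is judged then, once.
The state is a dict: "time_s": time; "joint_positions": joint angles; "joint_velocities": joint speeds; "tau": joint torques, N m; "tool_pos": TCP position; "tcp_rot": TCP orientation; "contact_force": force on the tool from outside, world axes, zero at the start; "torque": the same for the moment, N m; "grip_width": finger opening in mm; "finger_force": force on a finger pad.
Only numpy, scipy, OpenCV 4.12 (cv2) and the standard library are available. Lean on these libraries where they do the work, as an engineer would, in place of code of your own. Each camera call takes 0.05 s, during which the arm holds its last target. There are 200 camera calls.

TASK

The bolt in the blue bracket has turned along with its nut, so the spanner on the nut has sagged. Reach down into the gap behind the front plate, grip the hidden hexagon bolt head, turn it until the spanner in front stands level, and finish while still holding the head there so that it cannot turn back. Work by the bolt head only: do not touch the spanner or rest anything under it, and leave the other things on the bench where they are.

Things in the scene. Friction and masses are not known exactly. Their poses are not given: they have to be found in the camera images.
- bracket: blue fixed U bracket (sizes in mm): foot 136x120, 8 thick; two upright plates 100 wide (along y), 6 thick, tops 132 above the worktop, 56 clear gap between them, open at top and ends. Origin: centre of foot underside, midway between plates. x: square through the plates from the front (robot-side) plate to the back one; y: along the plates to the left; z up. Yaw up to 0.35 rad..
- bolt_head: steel hexagon head in the gap, hidden from the front: 24 mm across flats, 27.7 across corners, 20 long. Origin: its centre, always 110 above the bracket's origin, 22 below the plate tops, 28 from each plate. Bolt runs level along bracket x, in front of the head through a sleeve 25 thick, 18 long. x as bracket x; y, z turn with the bolt, y along the spanner to its free end.
- flat (a point): middle of one flat of the bolt head, 12 mm from the bolt axis; the other flats follow every 60 degrees. It lies 15 degrees (0.262 rad) from the head's y axis towards its z axis: spanner level, this flat points 15 degrees above level to +y; spanner 30 degrees low, 15 degrees below level. So fingers on this flat and its opposite start leaning 15 degrees to the +y side, end leaning 15 degrees to -y.
- bolt (a joint): turn of bolt, nut and spanner (tight together) about bracket x. 0 = spanner level; negative = free end below level; about -0.52 = hanging on the stop pin, as at the start; at most 0.45. Positive turn lifts the free end. The spanner's weight turns it back (about 15 to 35 N mm) whenever it is not held.
- spanner: steel spanner on the brass nut in front of the front plate, free end to the left (bracket +y), drooping at the start; 150 mm from bolt axis to its end, handle 14 high, 6 thick, ring 39 across; it lies 36 to 53 in front (-x) of the bracket's middle. Origin and axes: those of the bolt head (y along the handle to the free end).
- spanner_end (a point): centre of the spanner's free end, 137 mm from the bolt axis
- wash_bottle: bystander, leave alone: clear plastic wash bottle with a bent spout, 250 tall, standing at the right (mm); origin at the centre of its underside (of the whole outline with spout)
- bottle_small: bystander, leave alone: small brown reagent bottle with a black cap, 41 wide, 90 tall, behind the bracket to the left (mm); origin at the centre of its underside
- bottle_amber: bystander, leave alone: large brown reagent bottle with a black cap, 68 wide, 139 tall, at the left (mm); origin at the centre of its underside
- stopper: bystander, leave alone: red-brown rubber stopper, 29 wide, 28 tall, behind the bracket (mm); origin at the centre of its underside
- tape_roll: bystander, leave alone: roll of cream tape lying flat, 68 wide, 19 high, at the right front (mm); origin at the centre of its underside
- timer: bystander, leave alone: white bench timer lying flat, 60x68x18, at the left (mm); origin at the centre of its underside

How it is judged (in metres and radians):
On the way, in this order (a step that is already met when the one before it is completed fails the run):
1. the fingers grip the bolt head (contact force between the fingers and bolt_head above 2 N), for 0.1 s.
2. the gripped bolt is turned until the spanner is level (contact force between the fingers and bolt_head above 2 N and value of joint bolt between -0.1 and 0.1 rad), for 0.3 s.
At the end, for the whole second after the job is handed in: The fingers hold the bolt head (more than 2 N), the spanner is level within 0.1 rad (about 6 degrees) and still, and nothing touches or props the spanner (all of step 2 and velocity of joint bolt between -0.1 and 0.1 rad/s and contact force between anything else and spanner below 0.5 N); the arm keeps its last pose, push and grip.
It fails at once if the robot pushes the spanner (over 1 N) (contact force between the arm and spanner above 1 N).
It fails at once if the fingers push the spanner (over 1 N) (contact force between the fingers and spanner above 1 N).
It fails at once if a bystander is moved by more than 3 cm (distance of any of wash_bottle, bottle_small, bottle_amber, stopper, tape_roll, timer from where it was at the start of the episode above 0.03 m).
It also fails if it takes over 35 s, if anything falls off the work surface, if the arm or the gripper's body presses on something with over 40 N, if the wrist force passes 120 N, or if a joint passes its speed limit or range.

## Working session

There is one attempt and no reset: what is moved stays moved. The work goes in short steps, each a Python script; the robot and the scene stay as the last script left them, time stands still between calls to the robot, and variables do not carry over. Pictures are saved under pics/ and viewed, at most 10 in all, crops included, and the job is handed in when it is done.

```bash
mkdir -p pics; ls; python3 - <<'E'
from plant import *
import cv2,numpy as np
for n in ["scene","side"]:
    c=camera(n); cv2.imwrite(f"pics/{n}0.png",c["pixels"][:,:,::-1])
    print(n,{k:v for k,v in c.items() if k!="pixels"})
c=camera("wrist");print(c["mount"],c["fov_y"],c["distortion"]);s=get_state();print(s)
E
```

```text
pics
scene {'fov_y': 50.88567647573908, 'cx': 258.3520144565694, 'cy': 188.75044219920844, 'distortion': array([-0.12182395,  0.        ,  0.        ,  0.        ,  0.        ]), 'position': array([-462.23654239,   61.44352675, 1038.5923214 ]), 'attitude': array([ 0.28633705, -0.64116601,  0.6539138 , -0.28162739])}
side {'fov_y': 42.97778198985839, 'cx': 254.39175548216122, 'cy': 187.27958161859107, 'distortion': array([-0.11418321,  0.        ,  0.        ,  0.        ,  0.        ]), 'position': array([  347.04783523, -1189.75155487,  1012.37771301]), 'attitude': array([-0.45134686,  0.88758926, -0.08344192,  0.03884279])}
[[ 3.01438735e-04 -9.50250458e-01 -3.11486720e-01  8.00602742e+01]
 [ 9.99999360e-01  6.26188277e-04 -9.42567165e-04 -4.75281666e-01]
 [ 1.09072421e-03 -3.11486236e-01  9.50250038e-01 -1.31843796e+02]
 [ 0.00000000e+00  0.00000000e+00  0.00000000e+00  1.00000000e+00]] 62.89663198763198 [0.01801804 0.         0.         0.         0.        ]
{'time_s': 0.15, 'joint_positions': array([-1.20757545e+00,  3.51160211e-01,  1.65222497e+00,  1.17457558e-06,
        1.13910414e+00, -8.46116266e-02]), 'joint_velocities': array([ 0.00154468, -0.00271096, -0.00335496, -0.00123335, -0.0023651 ,
        0.00124568]), 'tau': array([ 7.81295475e-04, -5.06250858e+01, -2.91501868e+01, -8.22957600e-05,
        3.35518678e-03, -1.80957308e-06]), 'tool_pos': array([ 238.09487622, -495.54516702,  241.87574832]), 'tcp_rot': array([-4.44065098e-04,  9.75035282e-01,  2.22049539e-01, -6.17250863e-05]), 'contact_force': array([ 0.28400502, -0.37302253,  0.15228543]), 'torque': array([ 0.02514807,  0.03115457, -0.01096282]), 'finger_force': 0.0, 'grip_width': 85.69690284792577}
```

View pics/scene0.png

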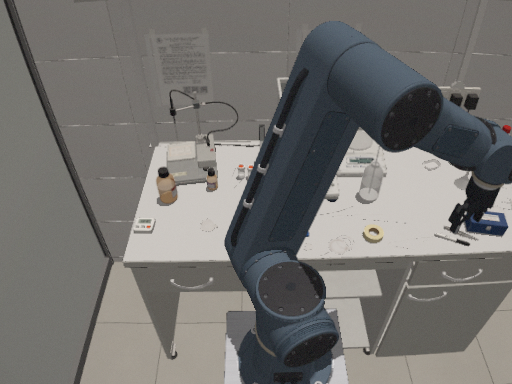

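View pics/side0.png

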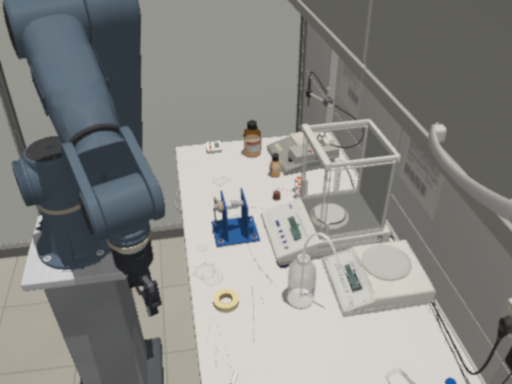

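Scene view: the arm hides the bracket. The side view shows the blue bracket near (235,215), its foot spanning about (213..259, 227..244), and the spanner end near (217,203). I'll locate it coarsely from the side view, then look from above with the wrist camera.

```bash
cat > h.py <<'E'
from plant import *
import cv2,numpy as np
from scipy.spatial.transform import Rotation as R
def q2R(q): return R.from_quat(np.array(q)[[1,2,3,0]]).as_matrix()
def R2q(M): return R.from_matrix(M).as_quat()[[3,0,1,2]]
def K(c):
    f=192/np.tan(np.radians(c["fov_y"]/2)); return np.array([[f,0,c["cx"]],[0,f,c["cy"]],[0,0,1]])
def pose(c,s=None):
    if "mount" in c:
        T=np.eye(4);T[:3,:3]=q2R(s["tcp_rot"]);T[:3,3]=s["tool_pos"];T=T@c["mount"];return T[:3,:3],T[:3,3]
    return q2R(c["attitude"]),np.array(c["position"])
def ray(c,uv,s=None):
    M,p=pose(c,s);n=cv2.undistortPoints(np.array(uv,float).reshape(-1,1,2),K(c),c["distortion"])[:,0]
    d=np.c_[n,np.ones(len(n))]@M.T; return p,d
def onz(c,uv,z,s=None):
    p,d=ray(c,uv,s); return p+d*((z-p[2])/d[:,2])[:,None]
def proj(c,X,s=None):
    M,p=pose(c,s); return cv2.projectPoints((np.array(X,float).reshape(-1,3)-p)@M,np.zeros(3),np.zeros(3),K(c),c["distortion"])[0][:,0]
def blue(img):
    h=cv2.cvtColor(img,cv2.COLOR_RGB2HSV); return cv2.inRange(h,(106,170,50),(125,255,255))
E
python3 - <<'E'
from h import *
c=camera("side");m=blue(c["pixels"]);n,l,st,ce=cv2.connectedComponentsWithStats(m)
print([ (st[i],ce[i]) for i in range(1,n) if st[i][4]>50])
print(onz(c,[[213,232],[253,227],[259,240],[216,244]],8).round())
print(onz(c,[[223,197],[245,192]],132).round(), onz(c,[[217,201],[304,206]],60).round())
cv2.imwrite("pics/crop1.png",cv2.resize(c["pixels"][170:260,180:310,::-1],None,fx=6,fy=6,interpolation=cv2.INTER_CUBIC))
E
```

```text
[(array([214, 206,  42,  39, 786], dtype=int32), array([235.0610687 , 229.75699746]))]
[[ 423.  -43.    8.]
 [ 550.  -43.    8.]
 [ 557. -106.    8.]
 [ 426.  -99.    8.]]
[[462. -33. 132.]
 [530. -21. 132.]] [[449.  44.  60.]
 [715. -34.  60.]]
```

View pics/crop1.png

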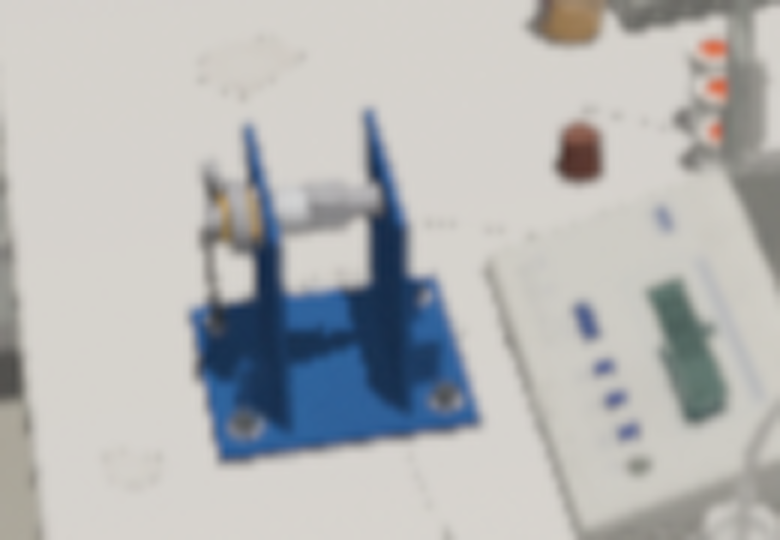

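The crop shows the foot corners at source pixels (212,222.5), (253,216.7), (260,240), (217,246.7). The plate top ends are at (221.7,190.8), (225.3,208), (241.7,188) and (247.5,207.5), and the bolt runs between the plates. Next I'll hover above the bracket and look with the wrist camera.

```bash
python3 - <<'E'
from h import *
c=camera("side")
F=onz(c,[[212,222.5],[253,216.7],[260,240],[217,246.7]],8);P=onz(c,[[221.7,190.8],[225.3,208],[241.7,188],[247.5,207.5]],132)
print(F.round(),P.round());C=(F.mean(0)+P.mean(0))/2
d=(P[0]-P[1])+(P[2]-P[3]);yaw=np.arctan2(-d[0],d[1]);d2=(F[1]-F[0])+(F[2]-F[3]);print(C,yaw,np.arctan2(d2[1],d2[0]))
B=R.from_euler("z",yaw).as_matrix()
H=np.array([C[0],C[1],110])
# tool: z=down, leaning to +y by t ; tool y along closing line
for sg in (1,-1):
  for t in (0,.262,-.262):
    zt=np.array([0,-np.sin(t),-np.cos(t)]);yt=sg*np.array([0,np.cos(t),-np.sin(t)]);M=B@np.c_[np.cross(yt,zt),yt,zt]
    for back in (150,-8):
      print(sg,t,back,solve_ik(list(H-back*M[:,2]),list(R2q(M))))
E
```

```text
[[ 425.    3.    8.]
 [ 559.    7.    8.]
 [ 560. -107.    8.]
 [ 427. -112.    8.]] [[462.  -2. 132.]
 [461. -87. 132.]
 [524.   1. 132.]
 [525. -97. 132.]]
[492.82628123 -49.20090355  70.        ] 0.0016654626122818432 0.032179117617131145
1 0 150 [-1.93529960e-01  2.31638158e-01  1.76806676e+00 -4.44089210e-16
  1.14188774e+00 -1.76599175e+00]
1 0 -8 [-1.93529960e-01  4.56120818e-01  1.90698197e+00 -4.44089210e-16
  7.78489866e-01 -1.76599175e+00]
1 0.262 150 [ 0.01807698  0.24767806  1.78360843 -0.29022086  1.13137679 -1.42743078]
1 0.262 -8 [-0.06507351  0.46761096  1.91695129 -0.37802246  0.77569311 -1.36361679]
1 -0.262 150 [-0.3925909   0.28556249  1.73277469  0.25595918  1.23630579 -2.06321992]
1 -0.262 -8 [-0.3172216   0.48555706  1.88434293  0.32425406  0.8819524  -2.11065179]
-1 0 150 [-1.93529960e-01  2.31638158e-01  1.76806676e+00 -4.44089210e-16
  1.14188774e+00  1.37560090e+00]
-1 0 -8 [-1.93529960e-01  4.56120818e-01  1.90698197e+00 -4.44089210e-16
  7.78489866e-01  1.37560090e+00]
-1 0.262 150 [ 0.01807698  0.24767806  1.78360843 -0.29022086  1.13137679  1.71416188]
-1 0.262 -8 [-0.06507351  0.46761096  1.91695129 -0.37802246  0.77569311  1.77797587]
-1 -0.262 150 [-0.3925909   0.28556249  1.73277469  0.25595918  1.23630579  1.07837273]
-1 -0.262 -8 [-0.3172216   0.48555706  1.88434293  0.32425406  0.8819524   1.03094086]
```

```bash
cat >> h.py <<'E'
def toolR(yaw,t):
    B=R.from_euler("z",yaw).as_matrix();zt=np.array([0,-np.sin(t),-np.cos(t)]);yt=np.array([0,np.cos(t),-np.sin(t)])
    return B@np.c_[np.cross(yt,zt),yt,zt]
E
python3 - <<'E'
from h import *
s=get_state();p=np.array(s["tool_pos"])
move_straight(list(p+[0,0,130]),max_speed=250)
move_to([493,-49,320],list(R2q(toolR(.016,0))))
s=get_state();print(s["time_s"],s["tool_pos"])
c=camera("wrist");np.save("w1.npy",dict(c=c,s=s),allow_pickle=True)
cv2.imwrite("pics/w1.png",c["pixels"][:,:,::-1])
d=camera("scene");cv2.imwrite("pics/s1.png",d["pixels"][:,:,::-1])
E
```

```text
2.7917 [492.98754619 -49.53786763 319.89592103]
```

View pics/w1.png

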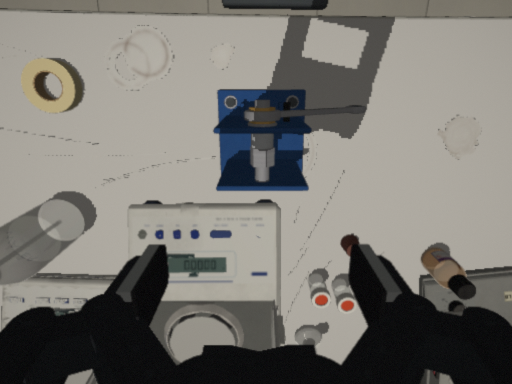

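The wrist view shows the bracket at about (215–310, 88–190). The front plate's top is near row 128 and the back plate's near row 187. The head is at about (262,150), and the spanner runs from (265,115) to (362,109). Next I'll enlarge this to read the plate-top corners.

```bash
python3 - <<'E'
from h import *
D=np.load("w1.npy",allow_pickle=True).item();c=D["c"]
cv2.imwrite("pics/w1c.png",cv2.resize(c["pixels"][80:200,205:325,::-1],None,fx=5,fy=5,interpolation=cv2.INTER_CUBIC))
E
```

```text
(no output)
```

View pics/w1c.png

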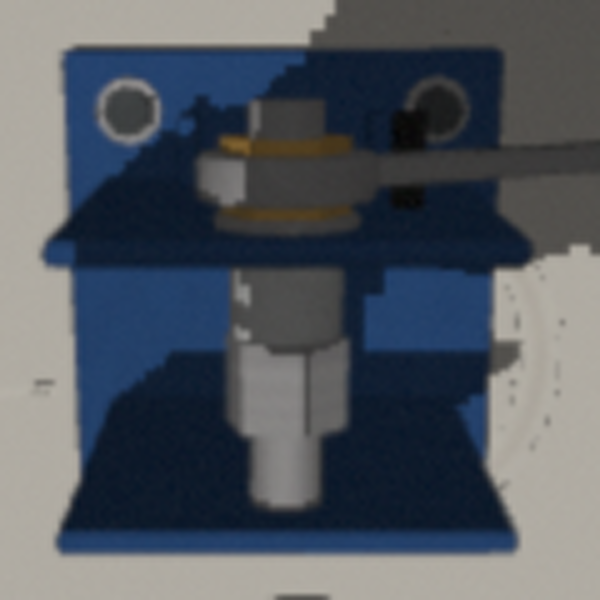

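The crop shows plate-top corners at crop pixels (47,240), (530,240), (530,263), (47,264) for the front plate. The back plate's are (60,530), (516,530), (516,552), (60,552). The hex head is at about x 228–348, y 345–435.

```bash
python3 - <<'E'
from h import *
D=np.load("w1.npy",allow_pickle=True).item();c,s=D["c"],D["s"]
o=np.array([[47,240],[530,240],[530,263],[47,264],[60,530],[516,530],[516,552],[60,552]])/5-.4+[205,80]
P=onz(c,o,132,s);print(P.round(1));C=P.mean(0)
e=P[[1,2,5,6]]-P[[0,3,4,7]];print(np.linalg.norm(e,axis=1),np.arctan2(-e[:,0],e[:,1]))
e=e.sum(0);yaw=np.arctan2(-e[0],e[1]);print(C,yaw)
B=R.from_euler("z",yaw).as_matrix()
H=C.copy();H[2]=110
X=[H+B@v for v in ([10,0,0],[-10,0,0],[10,0,12],[-10,0,12],[22,0,8])]
print((proj(c,X,s)-[205,80]+.4)*5)
# foot corners z=8
o=np.array([[63,48],[502,50]])/5-.4+[205,80];Q=onz(c,o,8,s);print(Q.round(1), (B.T@(Q-C).T).T.round(1))
# spanner end
M,p=pose(c,s)
for a in (-.52,-.45,0): print(a,proj(c,H+B@np.array([-44.5,137*np.cos(a),137*np.sin(a)]),s))
E
```

```text
[[457.5 -94.1 132. ]
 [456.1   3.5 132. ]
 [460.7   3.8 132. ]
 [462.4 -94.2 132. ]
 [519.3 -93.1 132. ]
 [517.8   4.6 132. ]
 [522.8   5.  132. ]
 [524.2 -93.3 132. ]]
[97.61673669 98.07811297 97.79739008 98.24805033] [0.01446386 0.01651957 0.01435924 0.01435063]
[490.11782979 -44.7325522  132.        ] 0.014924019045162457
[[286.84032468 421.11986685]
 [287.14452958 332.90112521]
 [287.49445631 434.84442225]
 [287.8210284  343.87898062]
 [287.08679809 482.62429943]]
[[ 423.3 -105.2    8. ]
 [ 422.1   13.3    8. ]] [[ -67.7  -59.5 -124. ]
 [ -67.1   59.1 -124. ]]
-0.52 [[355.10483281 108.75408045]]
-0.45 [[360.7122909  109.29781129]]
0 [[391.02493356 113.89707218]]
```

Measurements agree: head at (490.1, -44.7, 110), yaw 0.015. Approaching with a 15° lean to +y and gripping, offset 3.5 mm back to clear the sleeve.

```bash
cat >> h.py <<'E'
yaw=.015;H=np.array([490.1,-44.7,110.]);B=R.from_euler("z",yaw).as_matrix();DX=3.5
def tcp(t,back=0,H=H): M=toolR(yaw,t); return list(H+DX*B[:,0]+(8-back)*M[:,2]),list(R2q(M))
def rep():
    s=get_state();print(round(s["time_s"],2),np.round(s["tool_pos"],1),"F",np.round(s["contact_force"],1),"T",np.round(s["torque"],2),"w",round(s["grip_width"],1),"ff",round(s["finger_force"],1));return s
E
python3 - <<'E'
from h import *
command_gripper(60)
move_to(*tcp(.262,110)); s=rep()
move_straight(tcp(.262,25)[0],max_speed=100); rep()
move_straight(tcp(.262,0)[0],max_speed=40); s=rep()
c=camera("wrist");cv2.imwrite("pics/w2.png",c["pixels"][:,:,::-1])
E
```

```text
3.81 [493.8 -18.1 209.4] F [ 0.8 -0.7  1. ] T [0.12 0.02 0.02] w 59.8 ff 0.0
4.81 [493.9 -40.3 127. ] F [-0.6 -0.9  1.1] T [ 0.09 -0.01  0.02] w 60.1 ff 0.0
5.58 [493.7 -46.7 102.3] F [0.  0.3 0.6] T [ 0.11  0.04 -0.01] w 60.2 ff 0.0
```

View pics/w2.png

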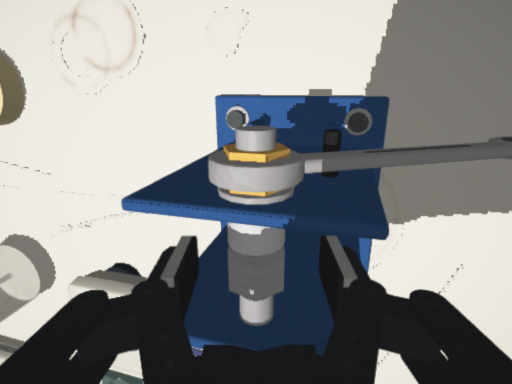

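The fingers, at about columns 180 and 340, straddle the head centred near (257,265), with no contact yet. Closing.

```bash
python3 - <<'E'
from h import *
command_gripper(20); sleep(.3); s=rep()
f=np.array(s["contact_force"]);print("bracket-frame F",B.T@f)
E
```

```text
6.35 [493.8 -47.6 102.9] F [-1.9 -7.4  6.4] T [-1.37  0.3  -0.08] w 23.1 ff 59.2
bracket-frame F [-1.97013352 -7.40041906  6.35738932]
```

Gripped on the flats, at 23 mm with low side force. Turning in small arc steps.

```bash
python3 - <<'E'
from h import *
H2=H+np.array([0,-.5,.5])
for t in np.linspace(.262,-.258,9)[1:]:
    p,q=tcp(t,H=H2); move_straight(p,max_speed=12,rot=q); s=rep()
    if np.linalg.norm(s["contact_force"])>60: print("high");break
sleep(.3);rep()
c=camera("wrist");cv2.imwrite("pics/w3.png",c["pixels"][:,:,::-1]);np.save("w3.npy",dict(c=c,s=get_state()),allow_pickle=True)
c=camera("side");cv2.imwrite("pics/side3.png",cv2.resize(c["pixels"][150:270,160:320,::-1],None,fx=5,fy=5,interpolation=cv2.INTER_CUBIC))
E
```

```text
6.6 [493.7 -47.2 102.9] F [ 0.8 -3.2  1.8] T [-0.42  0.05  0.07] w 23.2 ff 61.3
6.85 [493.7 -46.7 102.8] F [-0.4 -4.9  3.1] T [-0.87  0.02  0.01] w 22.9 ff 61.5
7.1 [493.7 -46.2 102.7] F [-2.  -8.4  3.5] T [-1.22  0.15  0.05] w 22.6 ff 61.7
7.35 [493.7 -45.7 102.7] F [-1.7 -9.   4.5] T [-1.31  0.2  -0.03] w 22.9 ff 61.9
7.6 [493.7 -45.3 102.7] F [-2.2 -7.5  5.3] T [-1.34  0.35  0.04] w 22.7 ff 62.0
7.85 [493.7 -44.8 102.8] F [-2.4 -8.7  5.9] T [-1.39  0.41  0.08] w 22.9 ff 62.2
8.1 [493.7 -44.3 102.8] F [-2.1 -9.4  7.1] T [-1.37  0.44  0.12] w 22.4 ff 62.4
8.35 [493.7 -43.9 102.9] F [-2.3 -9.8  6.2] T [-1.3   0.42  0.15] w 22.8 ff 62.5
8.65 [493.7 -43.8 102.9] F [ -3.  -11.3   7. ] T [-1.63  0.52  0.1 ] w 22.9 ff 62.5
```

View pics/w3.png

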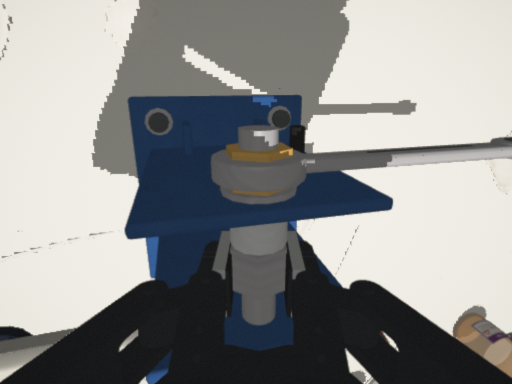

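View pics/side3.png

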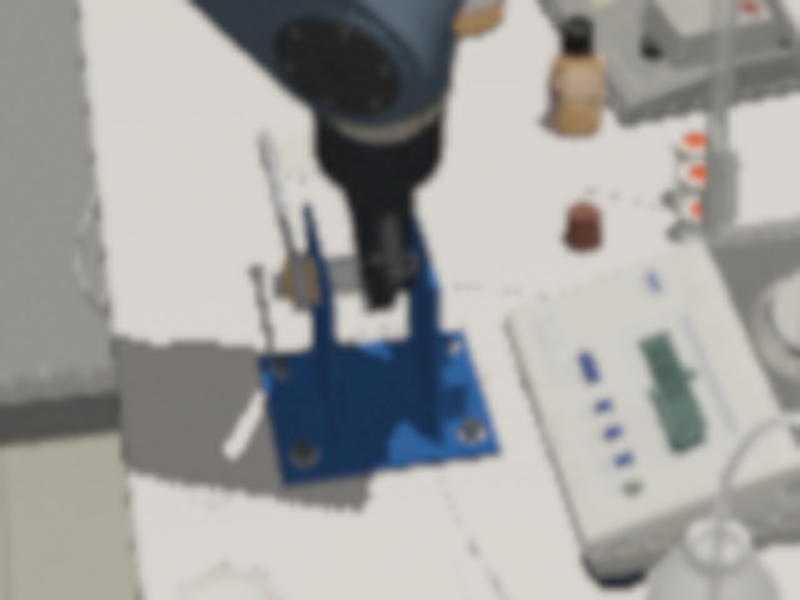

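The spanner is raised: its tip is at side crop (267,137), and in the wrist image it kept its place relative to the tool. Now checking the angle numerically.

```bash
python3 - <<'E'
from h import *
c=camera("side")
uv=np.array([[267,133],[267,145],[279,190],[291,245]])/5-.4+[160,150]
p,d=ray(c,uv); pl=B.T@(p-H);dl=d@B
L=pl+dl*((-44.5-pl[0])/dl[:,0])[:,None]; print(L.round(1),np.arctan2(L[:,2],L[:,1]))
p,d=ray(c,uv)
for a in (-.1,0,.1): print(a,((proj(c,[H+B@np.array([-44.5,r*np.cos(a),r*np.sin(a)]) for r in (150,143,100,40)])-[160,150]+.4)*5).round(1).tolist())
D=np.load("w3.npy",allow_pickle=True).item();print("wrist")
for a in (-.1,0,.1): print(a,proj(D["c"],[H+B@np.array([-44.5,r*np.cos(a),r*np.sin(a)]) for r in (137,90)],D["s"]).round(1).tolist())
rep()
E
```

```text
[[-44.5 114.6  29.9]
 [-44.5 120.2  16.8]
 [-44.5  60.8  24.1]
 [-44.5   9.1  20.5]] [0.25534496 0.13916109 0.37729124 1.15405168]
-0.1 [[263.9, 159.9], [265.3, 165.2], [273.7, 198.2], [286.1, 246.9]]
0 [[262.5, 140.4], [263.9, 146.5], [272.7, 184.9], [285.7, 241.5]]
0.1 [[261.3, 122.0], [262.7, 128.9], [271.9, 172.5], [285.4, 236.5]]
wrist
-0.1 [[493.5, 142.5], [427.5, 148.7]]
0 [[520.2, 147.2], [442.5, 152.3]]
0.1 [[549.4, 152.8], [457.7, 156.5]]
8.8 [493.7 -43.8 102.9] F [ -2.8 -10.8   6.1] T [-1.63  0.6   0.05] w 23.1 ff 62.5
```

The side view puts the angle near 0: the visible upper edge of the tip is where a level spanner would put it. The hex-on-jaw geometry also gives about -0.004 rad. The grip is steady at 62 N, so I'm handing in.

```bash
python3 -c "
from h import *
sleep(.5);rep();print(hand_in())"
```

```text
9.3 [493.7 -43.8 102.9] F [ -3.4 -11.6   6.7] T [-1.59  0.53  0.14] w 22.9 ff 62.5
the job is handed in; nothing more can be done
None
```

I gripped the bolt head, turned it about 30° until the spanner stood level (within about 0.05 rad by my estimate), and handed in at 9.3 s still holding the head at about 62 N; the hand-in call returned no verdict.

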